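# Find the check valve whose piston still runs, and offer it up to the air line

### The job

One of the three larger check valves in the rack still has a free piston; the other two are seized. Take the larger ones out one at a time and, held clear of the rack, tip each well over (about 30 degrees, tail down and then tail up) until you feel one whose piston slides and knocks, laying the silent ones back in notches of the rack. Push the tail of the rattling one gently and fully home into the open brass union of the air branch, and finish still holding it there, level and in line; leave the smaller valves, the spanner and the tape alone.

Things in the scene. Friction and masses are not known exactly. Their poses are not given: they have to be found in the camera images.
- valve_a: one of three larger check valves, alike outside and 0.65-0.9 kg: brass hexagon barrel 50 mm across flats, 92 long, two flats upright (facing its +-y), round collars, tail. Origin mid-barrel on the axis, near the centre of mass; +x to the tail. Sealed steel piston, 0.24 kg: free in one valve (tipped over 15 degrees it slides 60 mm to the low end, shifting the moment by 0.14 N m, and stays there when level), stuck mid-way in two
- valve_b: one of three larger check valves, alike outside and 0.65-0.9 kg: brass hexagon barrel 50 mm across flats, 92 long, two flats upright (facing its +-y), round collars, tail. Origin mid-barrel on the axis, near the centre of mass; +x to the tail. Sealed steel piston, 0.24 kg: free in one valve (tipped over 15 degrees it slides 60 mm to the low end, shifting the moment by 0.14 N m, and stays there when level), stuck mid-way in two
- valve_c: one of three larger check valves, alike outside and 0.65-0.9 kg: brass hexagon barrel 50 mm across flats, 92 long, two flats upright (facing its +-y), round collars, tail. Origin mid-barrel on the axis, near the centre of mass; +x to the tail. Sealed steel piston, 0.24 kg: free in one valve (tipped over 15 degrees it slides 60 mm to the low end, shifting the moment by 0.14 N m, and stays there when level), stuck mid-way in two
- valve_a_shoulder (a point): axis point of valve_a at its outlet shoulder, where the tail begins; axes as the valve's. Along the valve's x from its origin: inlet collar -68 to -46 mm, barrel to 46, outlet collar to 58 (collars 53 mm across), then the plain round tail, 26 mm across, to 84, its tip bevelled
- valve_b_shoulder (a point): axis point of valve_b at its outlet shoulder, where the tail begins; axes as the valve's. Along the valve's x from its origin: inlet collar -68 to -46 mm, barrel to 46, outlet collar to 58 (collars 53 mm across), then the plain round tail, 26 mm across, to 84, its tip bevelled
- valve_c_shoulder (a point): axis point of valve_c at its outlet shoulder, where the tail begins; axes as the valve's. Along the valve's x from its origin: inlet collar -68 to -46 mm, barrel to 46, outlet collar to 58 (collars 53 mm across), then the plain round tail, 26 mm across, to 84, its tip bevelled
- valve_a_piston (a joint): place of the sealed, unseen piston along valve_a's x, in m: starts near 0 (mid-way) in all three; a free one goes to 0.03 (tail end) or -0.03 (inlet end), a seized one stays within 0.002 of 0
- valve_b_piston (a joint): place of the sealed, unseen piston along valve_b's x, in m: starts near 0 (mid-way) in all three; a free one goes to 0.03 (tail end) or -0.03 (inlet end), a seized one stays within 0.002 of 0
- valve_c_piston (a joint): place of the sealed, unseen piston along valve_c's x, in m: starts near 0 (mid-way) in all three; a free one goes to 0.03 (tail end) or -0.03 (inlet end), a seized one stays within 0.002 of 0
- small_d: one of two smaller check valves of the same shape, too small for the union: hexagon 37 mm across flats, collars 40 mm, tail 18 mm across, same lengths, 0.4 kg; stays in its notch whether it rattles or not. Origin and axes as for the larger ones
- small_e: one of two smaller check valves of the same shape, too small for the union: hexagon 37 mm across flats, collars 40 mm, tail 18 mm across, same lengths, 0.4 kg; stays in its notch whether it rattles or not. Origin and axes as for the larger ones
- rack: fixed dark green steel cradle rack, 112 x 460 x 50 mm, origin at the centre of its underside. Two notched rails 5 mm thick along its y, at x = -38 and 38 mm (71 mm clear between for fingers); the valves lie across them, one to a notch in any order, tails to +x, collars outside the rails with 5 mm play. Teeth between notches 50 mm high, 55 mm apart
- notch_1 (a point): notch 1 of the rack's five V notches, which are 92 mm apart along its y: the point midway between the rails where the axis of a seated larger valve lies, 60 mm above the bench (a smaller valve's lies at 52 mm); axes as the rack's
- notch_2 (a point): notch 2 of the rack's five V notches, which are 92 mm apart along its y: the point midway between the rails where the axis of a seated larger valve lies, 60 mm above the bench (a smaller valve's lies at 52 mm); axes as the rack's
- notch_3 (a point): notch 3 of the rack's five V notches, which are 92 mm apart along its y: the point midway between the rails where the axis of a seated larger valve lies, 60 mm above the bench (a smaller valve's lies at 52 mm); axes as the rack's
- notch_4 (a point): notch 4 of the rack's five V notches, which are 92 mm apart along its y: the point midway between the rails where the axis of a seated larger valve lies, 60 mm above the bench (a smaller valve's lies at 52 mm); axes as the rack's
- notch_5 (a point): notch 5 of the rack's five V notches, which are 92 mm apart along its y: the point midway between the rails where the axis of a seated larger valve lies, 60 mm above the bench (a smaller valve's lies at 52 mm); axes as the rack's
- branch: fixed compressed-air branch: dark steel mounting plate, two black stands, a level blue pipe with a gauge on a black tee (gauge top 222 mm above the bench, 93 to 117 mm behind the mouth), and at the near end an open brass union. Origin on the bench straight under the union's mouth; +x level, into the union, away from the robot
- union_mouth (a point): centre of the union's open mouth, 130 mm above the bench; a round bore 36 mm across and 26 mm or more deep, outside 49 mm (57 over its lugs); axes as the branch's, +x going level into the bore. The tail goes in until the valve's outlet shoulder meets this mouth
- spanner: loose combination spanner, 270 mm long, lying on the bench right of the branch; not needed. Origin at the middle of its underside
- tape: loose roll of black tape, 113 mm across, 48 mm high, lying left of the rack; not needed. Origin at the centre of its underside
Not all that is in view belongs to the job. What is shaped like the valve_b but purple is not meant.

How it is judged:
By the outcome, as a careful person would: the job done as asked, in the order asked, and still so for the second after the job is handed in, while the arm keeps its last pose, push and grip.
It also fails if it takes over 72 s, if anything falls off the work surface, if the arm or the gripper's body presses on something with over 40 N, if the wrist force passes 120 N, or if a joint passes its speed limit or range.

### The arm

A 6-joint arm with a two-finger parallel gripper is mounted at the origin on a cart in front of the work surface, level with it; the furniture and walls round the work are solid. World frame = base frame: x ahead of the robot, y to its left, z up, the work surface at z = 0. Lengths are in m, angles in degrees, forces in N, time in s.
With the tool pointing down it reaches from about 0.325 to 0.85 m from the base axis. Payload 15.5 kg.
Tool frame: the origin (TCP) lies at the very end of the fingers, on their centre line; the grasp point (between the pads) lies arm.grip_depth behind it (arm.grip_depth is the distance from the TCP to the grasp point, in m); z points along the fingers, y is the line along which they close (so a half turn about z gives the same grasp; the last joint's range is limited). The gripper opens to 91 mm and grips with 3 to 60 N. Pads are 32 mm wide; open, the fingers measure 118 mm over their backs; the gripper's body (76 mm by 178 mm) begins 60 mm behind the grasp point.
Start: joints at [-71.82, 28.281, 77.091, -0, 74.628, -5.472], TCP at [0.251, -0.573, 0.214] pointing down, gripper open.
Joint ranges: [-166.48, 166.48], [-47.26, 123.95], [12.59, 153.08], [-70.14, 250.14], [6.76, 159.57], [-176.63, 176.63]. Speed limits (degrees/s): [108.29, 108.29, 147.25, 172.46, 172.46, 172.46].

### API

Orientations are given as a 3x3 rotation matrix whose columns are the frame's x, y, z axes.
In Python, from rig import arm gives the robot as it stands. Calls block until the motion is done:
- arm.move_to(position, orientation): joint-space move of the TCP to a pose.
- arm.move_l(position, orientation=None, feed=0.15): straight line of the TCP; orientation=None keeps the orientation; feed is the mean speed in m/s.
- arm.move_joints(angles): joint-space move.
- arm.grip(opening): finger opening in m; the grip force is fixed at half the most; returns when the fingers have stopped.
- arm.sleep(seconds).
- arm.solve_ik(position, orientation): joint angles nearest the present ones, or None.
- arm.snapshot(name): name is "side" or "top"; returns the picture (400x640x3 uint8, red, green, blue); there is no depth.
- arm.get_calibration(name): a dict with "intrinsics" (3x3 intrinsics, pixels), "cam_to_world" (4x4, takes a point from camera to world coordinates). Camera axes: x right, y down, z forward; pixel columns grow to the right and rows downward; lengths in m; the calibration is good to about 2 mm. A picture is of the moment at which its call begins. get_calibration takes no time and is no camera call.
A pose or a line that the arm cannot do raises arm.Unreachable and nothing moves.
- arm.sign_off(): hands the job in; it is judged then, once.
Readings, each from a call of its own:
- arm.current_t(): time.
- arm.current_joint_positions(): joint angles.
- arm.current_dq(): joint speeds.
- arm.current_tau(): joint torques, N m.
- arm.current_ee_pos(): TCP position.
- arm.current_tool_rot(): TCP orientation.
- arm.current_force(): force on the tool from outside, world axes, zero at the start.
- arm.current_torque(): the same for the moment, N m.
- arm.current_width(): finger opening in m.
- arm.current_grasp_force(): force on a finger pad.
Only numpy, scipy, OpenCV 4.12 (cv2) and the standard library are available. Lean on these libraries where they do the work, as an engineer would, in place of code of your own. Each camera call takes 0.05 s, during which the arm holds its last target. There are 200 camera calls.

## Working session

There is one attempt and no reset: what is moved stays moved. The work goes in short steps, each a Python script; the robot and the scene stay as the last script left them, time stands still between calls to the robot, and variables do not carry over. Pictures are saved under pics/ and viewed, at most 10 in all, crops included, and the job is handed in when it is done.

```bash
ls; mkdir -p pics
python3 - <<'E'
from rig import arm
import cv2
for n in("top","side"):
    im=arm.snapshot(n); cv2.imwrite(f"pics/{n}0.png",im[:,:,::-1])
    c=arm.get_calibration(n); print(n,c["intrinsics"].round(1).tolist(),c["cam_to_world"].round(4).tolist())
print(arm.grip_depth,arm.current_t(),arm.current_tool_rot())
E
```

```text
pics
top [[412.9, 0.0, 315.7], [0.0, 412.9, 195.4], [0.0, 0.0, 1.0]] [[0.0248, -0.9976, 0.0645, 0.5222], [-0.9996, -0.0241, 0.0109, 0.0685], [-0.0093, -0.0648, -0.9979, 1.3933], [0.0, 0.0, 0.0, 1.0]]
side [[519.8, 0.0, 321.3], [0.0, 519.8, 194.7], [0.0, 0.0, 1.0]] [[-0.9543, -0.1661, 0.2486, 0.221], [-0.299, 0.5297, -0.7937, 1.3021], [0.0001, -0.8318, -0.5551, 0.9573], [0.0, 0.0, 0.0, 1.0]]
0.0188 0.1 [[ 9.16016854e-01  4.01139643e-01 -3.32965698e-04]
 [ 4.01139767e-01 -9.16016289e-01  1.02281302e-03]
 [ 1.05288845e-04 -1.07047974e-03 -9.99999421e-01]]
```

View pics/top0.png

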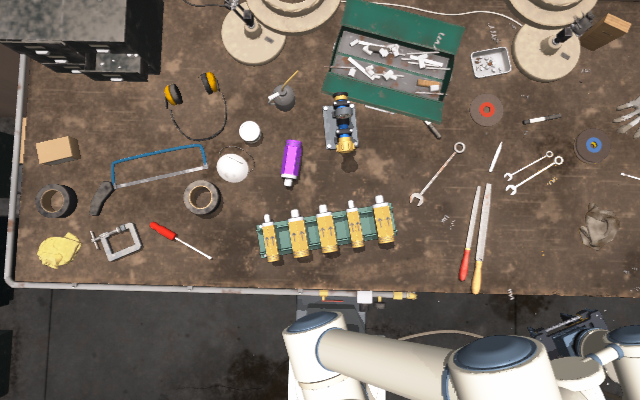

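View pics/side0.png

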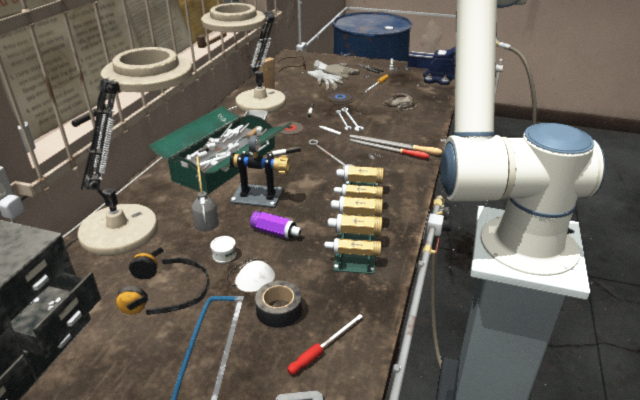

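The top view shows five brass valves in the rack, at about (270,235), (298,232), (327,229), (354,224) and (383,220). The purple look-alike is at (291,162), and the union mouth is near (346,150). Next I'll check which valves are larger, with a crop and mask measurements.

```bash
cat > geo.py <<'E'
import numpy as np, cv2
from rig import arm
def ray(n,u,v):
    c=arm.get_calibration(n);T=c["cam_to_world"]
    d=T[:3,:3]@np.linalg.solve(c["intrinsics"],[u,v,1.]);return T[:3,3],d
def onz(n,u,v,z):
    o,d=ray(n,u,v);return o+d*(z-o[2])/d[2]
def tri(u1,v1,u2,v2):
    (o,d),(p,e)=ray("top",u1,v1),ray("side",u2,v2)
    s=np.linalg.lstsq(np.c_[d,-e],p-o,rcond=None)[0]
    a,b=o+d*s[0],p+e*s[1];return (a+b)/2,np.linalg.norm(a-b)
def proj(n,P):
    c=arm.get_calibration(n);q=np.linalg.inv(c["cam_to_world"])@np.r_[P,1];q=c["intrinsics"]@q[:3];return q[:2]/q[2]
E
python3 - <<'E'
from geo import *
im=cv2.imread("pics/top0.png"); s=cv2.imread("pics/side0.png")
a=cv2.resize(im[85:270,250:402],None,fx=3,fy=3,interpolation=cv2.INTER_CUBIC)
b=cv2.resize(s[145:285,225:390],None,fx=2,fy=2,interpolation=cv2.INTER_CUBIC)
out=np.zeros((555,800,3),np.uint8);out[:,:456]=a[:555];out[:280,460:790]=b
cv2.imwrite("pics/crop1.png",out)
hsv=cv2.cvtColor(im,cv2.COLOR_BGR2HSV)
m=cv2.inRange(hsv,(14,90,70),(32,255,255));m[:, :250]=0;m[:,402:]=0;m[:90]=0;m[275:]=0
k,l,st,ce=cv2.connectedComponentsWithStats(m)
for i in range(1,k):
    if st[i,4]>60:
        p=np.argwhere(l==i)[:,::-1].astype(np.float32)
        r=cv2.minAreaRect(p);bx=cv2.boxPoints(r)
        print(st[i],ce[i].round(1),np.round(r[1],1),round(r[2],1),onz("top",*r[0],0.07).round(3))
E
```

```text
[336 137  20  17 244] [344.7 145.3] [19. 16.] 0.0 [ 0.774 -0.009  0.07 ]
[373 206  22  38 569] [383.6 224.7] [36.4 16.8] 80.2 [ 0.52  -0.136  0.07 ]
[347 211  18  37 404] [355.1 229.5] [35.9 12.6] 79.4 [ 0.502 -0.045  0.07 ]
[317 216  22  37 557] [327.  234.3] [36.5 17.1] 80.5 [0.485 0.044 0.07 ]
[288 220  23  38 566] [298.7 239.2] [36.5 17.3] 81.6 [0.468 0.133 0.07 ]
[262 225  18  37 410] [270.7 243.5] [35.9 12.8] 81.1 [0.451 0.223 0.07 ]
```

View pics/crop1.png

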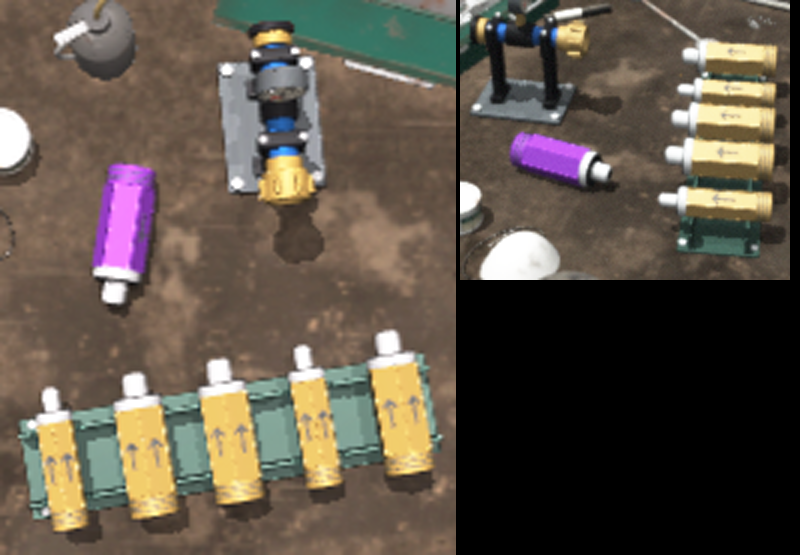

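The three larger valves are at (383,225), (327,234) and (299,239), with masks about 17 px wide. The smaller ones, about 12.7 px wide, are at (355,229) and (271,243), and the purple decoy is at (291,162). The tails point away from the robot. The union mouth opens toward the robot at (345,151). Now I'll compute the geometry.

Run:
```python
from geo import *
im=cv2.imread("pics/top0.png");hsv=cv2.cvtColor(im,cv2.COLOR_BGR2HSV)
s=cv2.imread("pics/side0.png");hs=cv2.cvtColor(s,cv2.COLOR_BGR2HSV)
C=[]
m=cv2.inRange(hsv,(14,90,70),(32,255,255))
for u0,z in((270,.052),(298,.06),(327,.06),(355,.052),(383,.06)):
    mm=m.copy();mm[:200]=0;mm[270:]=0;mm[:,:u0-13]=0;mm[:,u0+14:]=0
    r=cv2.minAreaRect(np.argwhere(mm)[:,::-1].astype(np.float32));C.append(onz("top",*r[0],z)[:2])
C=np.array(C);d=np.polyfit(np.arange(5),C,1);print(C.round(4).tolist(),"pitch",np.hypot(*d[0]))
yv=-d[0]; yaw=np.degrees(np.arctan2(-yv[0],yv[1]));print("yaw",yaw)
xv=np.array([yv[1],-yv[0]])/np.hypot(*yv)
fit=d[1]+np.arange(5)[:,None]*d[0]; print("origins",(fit+.011*xv).round(4).tolist(),"res",(C-fit).round(4).tolist())
# branch axis
def rows(mask,r0,r1,c0,c1):
    out=[]
    for v in range(r0,r1):
        u=np.flatnonzero(mask[v,c0:c1])
        if len(u)>6: out.append((v,u.min()+c0,u.max()+c0))
    return out
br=rows(m,85,165,325,370);print("brass",br)
bl=rows(cv2.inRange(hsv,(100,100,60),(125,255,255)),85,165,325,370);print("blue",bl)
P=np.array([onz("top",(a+b)/2,v,.13)[:2] for v,a,b in br+bl])
q=np.polyfit(P[:,0],P[:,1],1);print("axis yaw",np.degrees(np.arctan(q[0])),"y at .77",np.polyval(q,.77),"res",(P[:,1]-np.polyval(q,P[:,0])).round(4))
for v in(149,151,153,154): print(v,onz("top",345,v,.13).round(4))
ms=cv2.inRange(hs,(14,90,70),(32,255,255));ms[:150]=0;ms[185:]=0;ms[:,:265]=0;ms[:,295:]=0
p=np.argwhere(ms);print("side brass",p.mean(0)[::-1],p.min(0)[::-1],p.max(0)[::-1]);print(tri(344.7,145.3,*p.mean(0)[::-1]))
```

```text
[[0.4474, 0.2382], [0.5004, 0.139], [0.4845, 0.0436], [0.4844, -0.0492], [0.4811, -0.1446]] pitch 0.09552382819175136
yaw 3.083253594487231
origins [[0.4803, 0.2368], [0.4854, 0.1414], [0.4906, 0.046], [0.4957, -0.0494], [0.5008, -0.1448]] res [[-0.0219, 0.0021], [0.0259, -0.0018], [0.005, -0.0018], [-0.0003, 0.0008], [-0.0088, 0.0008]]
brass [(95, np.int64(337), np.int64(345)), (96, np.int64(336), np.int64(346)), (97, np.int64(334), np.int64(346)), (98, np.int64(334), np.int64(346)), (99, np.int64(334), np.int64(346)), (137, np.int64(343), np.int64(359)), (138, np.int64(339), np.int64(350)), (139, np.int64(338), np.int64(350)), (140, np.int64(338), np.int64(350)), (141, np.int64(339), np.int64(351)), (142, np.int64(338), np.int64(352)), (143, np.int64(337), np.int64(353)), (144, np.int64(337), np.int64(353)), (145, np.int64(336), np.int64(354)), (146, np.int64(336), np.int64(354)), (147, np.int64(336), np.int64(354)), (148, np.int64(337), np.int64(355)), (149, np.int64(336), np.int64(353)), (150, np.int64(337), np.int64(353)), (151, np.int64(336), np.int64(351)), (152, np.int64(338)
[... 225 characters left out ...]
39), np.int64(346)), (134, np.int64(341), np.int64(348)), (135, np.int64(340), np.int64(349)), (136, np.int64(339), np.int64(348))]
axis yaw 6.217546916312527 y at .77 -0.003385552679898887 res [-0.0015 -0.0012  0.0022  0.0025  0.0027 -0.0208 -0.0004  0.0014  0.0017
 -0.0011 -0.0008 -0.0006 -0.0003 -0.      0.0003  0.0005 -0.0023  0.0026
  0.0014  0.0063  0.005   0.     -0.0027  0.0006  0.0009  0.0012  0.003
 -0.0015 -0.0012  0.0021]
149 [ 0.7497 -0.0045  0.13  ]
151 [ 0.7435 -0.0046  0.13  ]
153 [ 0.7372 -0.0048  0.13  ]
154 [ 0.7341 -0.0048  0.13  ]
side brass [281.98333333 164.56666667] [274 155] [289 174]
(array([ 0.75997194, -0.00348879,  0.13186282]), np.float64(0.0017927691947390008))
```

```bash
cat > job.py <<'E'
from geo import *
from scipy.spatial.transform import Rotation as Ro
def setup():
    im=cv2.imread("pics/top0.png");hsv=cv2.cvtColor(im,cv2.COLOR_BGR2HSV)
    m=cv2.inRange(hsv,(14,90,70),(32,255,255));m[:205]=0;m[275:]=0;m[:,:250]=0;m[:,402:]=0
    k,l,st,ce=cv2.connectedComponentsWithStats(m)
    I=sorted([i for i in range(1,k) if st[i,4]>300],key=lambda i:ce[i,0])   # left to right
    rs=[cv2.minAreaRect(np.argwhere(l==i)[:,::-1].astype(np.float32)) for i in I]
    C=np.array([onz("top",*r[0],.06 if min(r[1])>15 else .052)[:2] for r in rs])
    d=np.polyfit(np.arange(5),C,1);yv=-d[0]/np.hypot(*d[0]);xv=np.array([yv[1],-yv[0]])
    O=d[1]+np.arange(5)[:,None]*d[0]+.011*xv
    return O,np.r_[xv,0],np.r_[yv,0],C-(O-.011*xv),np.hypot(*d[0])
O,xv,yv,res,pitch=setup()
R0=np.c_[xv,-yv,[0,0,-1]]
def tilt(deg): # + = tail down
    return Ro.from_rotvec(yv*np.radians(deg)).as_matrix()@R0
def tcp(g,R): return np.asarray(g)+R[:,2]*arm.grip_depth   # grasp point -> TCP
def my(n=5):
    v=[]
    for _ in range(n): v.append(np.dot(arm.current_torque(),yv));arm.sleep(.03)
    return round(float(np.mean(v)),4)
def pick(i,op=.078):
    g=np.r_[O[i],.06];arm.grip(op)
    arm.move_to(tcp(g+[0,0,.10],R0),R0);arm.move_l(tcp(g,R0),feed=.15)
    arm.grip(.04);print("t",arm.current_t(),"w",arm.current_width(),"F",np.round(arm.current_force(),1))
def test(i,z=.30,a=35):
    g=np.r_[O[i],.06]
    arm.move_l(tcp(g+[0,0,.10],R0),feed=.2); g[2]=z
    out=[]
    arm.move_to(tcp(g,R0),R0);arm.sleep(.2);out.append(my())
    for s in(a,-a):
        arm.move_to(tcp(g,tilt(s)),tilt(s));arm.sleep(.4);out.append(my())
        arm.move_to(tcp(g,R0),R0);arm.sleep(.3);out.append(my())
    print("My level,down,level,up,level",out,"w",arm.current_width(),"t",arm.current_t(),"F",np.round(arm.current_force(),1))
def put(i):
    g=np.r_[O[i],.06]
    arm.move_to(tcp(g+[0,0,.08],R0),R0);arm.move_l(tcp(g+[0,0,.001],R0),feed=.12)
    arm.grip(.078);arm.move_l(tcp(g+[0,0,.10],R0),feed=.25);print("put t",arm.current_t())
E
python3 - <<'E'
from job import *
print(O.round(4).tolist(),xv,res.round(4).tolist(),pitch)
g=np.r_[O[4],.06]
for s in(0,35,-35):
    print(np.round(arm.solve_ik(tcp(g+[0,0,.24],tilt(s)),tilt(s)),0))
print(arm.current_torque())
arm.grip(.078);arm.move_to(tcp(g+[0,0,.10],R0),R0)
print(arm.current_t());cv2.imwrite("pics/top1.png",arm.snapshot("top")[:,:,::-1])
E
```

```text
[[0.4608, 0.2265], [0.4782, 0.1361], [0.4955, 0.0457], [0.5129, -0.0447], [0.5303, -0.135]] [0.98201419 0.18880713 0.        ] [[0.0002, 0.0005], [-0.0001, -0.0008], [-0.0002, -0.0], [-0.0, 0.0006], [0.0001, -0.0002]] 0.0920286264627903
[-21.  18.  82.  -0.  79.  59.]
[-13.  37.  60. -15. 115.  64.]
[-36.   8. 108.  36.  44.  22.]
[ 0.03135099  0.00031629 -0.01237689]
2.425
```

The fitted pitch of 92.03 mm matches the stated 92 mm, so I'm going ahead with the rightmost large valve.

Run:
```python
from job import *
pick(4)
arm.move_l(tcp(np.r_[O[4],.16],R0),feed=.2)
cv2.imwrite("pics/side2.png",cv2.resize(arm.snapshot("side")[120:300,230:450,::-1],None,fx=3,fy=3))
print(arm.current_force(),arm.current_width(),arm.current_t())
```

```text
t 4.3 w 0.0497093577761627 F [-1.6  3.4  6. ]
[ 0.61352877 -0.16000179 -8.3492987 ] 0.049985991909165015 5.0
```

View pics/side2.png

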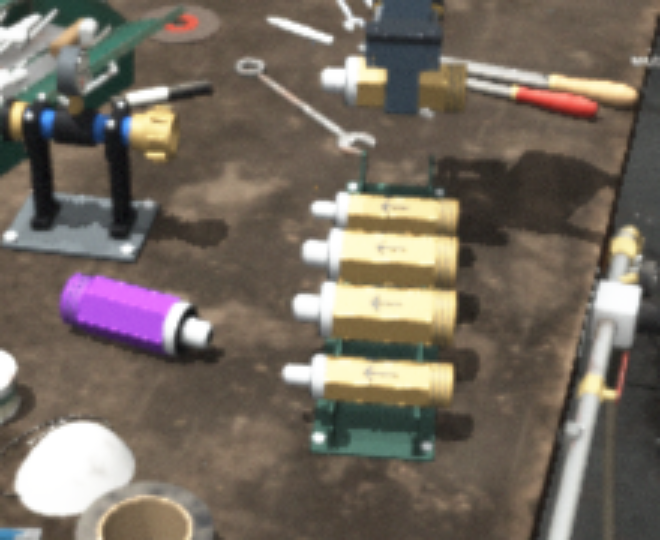

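The valve is held mid-barrel and level (crop (395,85)), clear of the rack, and weighs about 0.85 kg. Now the tilt test.

Run:
```python
from job import *
test(4)
```

```text
My level,down,level,up,level [0.0084, -0.9727, 0.0658, 0.971, -0.0564] w 0.049894227399812925 t 11.0167 F [ 0.2 -0.5 -6.2]
```

The level moments differ by 0.12 N m with the expected sign, which suggests a free piston. There's time to confirm with settled readings.

Run:
```python
from job import *
g=np.r_[O[4],.30]
arm.sleep(.3);print(my(10),np.round(arm.current_force(),2))
arm.move_to(tcp(g,tilt(35)),tilt(35));arm.sleep(.4);arm.move_to(tcp(g,R0),R0);arm.sleep(1);print(my(10),np.round(arm.current_force(),2),arm.current_t())
r=arm.current_tool_rot();print("tool z",r[:,2].round(3))
# branch axis, robust
from scipy.stats import theilslopes
im=cv2.imread("pics/top0.png");hsv=cv2.cvtColor(im,cv2.COLOR_BGR2HSV)
m=cv2.inRange(hsv,(14,90,70),(32,255,255))|cv2.inRange(hsv,(100,100,60),(125,255,255))
P=[]
for v in list(range(95,100))+list(range(124,129))+[134,135,136]+list(range(138,153)):
    u=np.flatnonzero(m[v,325:370])+325; u=u[(u>330)&(u<357)]
    P.append(onz("top",(u.min()+u.max())/2,v,.13)[:2])
P=np.array(P);s=theilslopes(P[:,1],P[:,0]);print("yaw",np.degrees(np.arctan(s[0])),s[2:],"y@.74",s[1]+s[0]*.74)
u=P[-15:];print("union rows mean",u.mean(0), "rear",P[:5].mean(0))
```

```text
-0.0592 [ 0.28  0.7  -6.6 ]
0.0653 [ 0.15  0.56 -7.2 ] 14.7333
tool z [-0. -0. -1.]
yaw 5.513886455032121 (np.float64(0.0697092517668431), np.float64(0.11703180395181542)) y@.74 -0.00532296665805268
union rows mean [ 0.76214322 -0.00332705] rear [0.91271909 0.01309641]
```

Confirmed: about ±0.06 N m with settled readings, so this valve's piston is free. Next is the pre-insert pose.

```bash
cat >> job.py <<'E'
YB=np.radians(5.9);bx=np.array([np.cos(YB),np.sin(YB),0]);by=np.array([-bx[1],bx[0],0])
RB=np.c_[bx,-by,[0,0,-1]];M=np.array([.740,-.0055,.130])
def ins(d,off=np.zeros(3)): return tcp(M-bx*(.058+d)+off,RB)  # d = shoulder gap to mouth
E
python3 - <<'E'
from job import *
arm.move_to(ins(.06)+[0,0,.07],RB);arm.move_l(ins(.06),feed=.15);arm.sleep(.3)
print(arm.current_t(),arm.current_ee_pos(),np.round(arm.current_force(),2))
a=arm.snapshot("side")[:,:,::-1];b=arm.snapshot("top")[:,:,::-1]
cv2.imwrite("pics/s3.png",a);cv2.imwrite("pics/t3.png",b)
out=np.zeros((600,800,3),np.uint8)
out[:300,:800]=cv2.resize(a[130:205,210:410],None,fx=4,fy=4,interpolation=cv2.INTER_CUBIC)
out[300:600,:480]=cv2.resize(b[90:190,270:430],None,fx=3,fy=3,interpolation=cv2.INTER_CUBIC)
cv2.imwrite("pics/c3.png",out)
E
```

```text
16.4 [ 0.62300675 -0.01770068  0.11196417] [-1.04  0.08 -6.49]
```

View pics/c3.png

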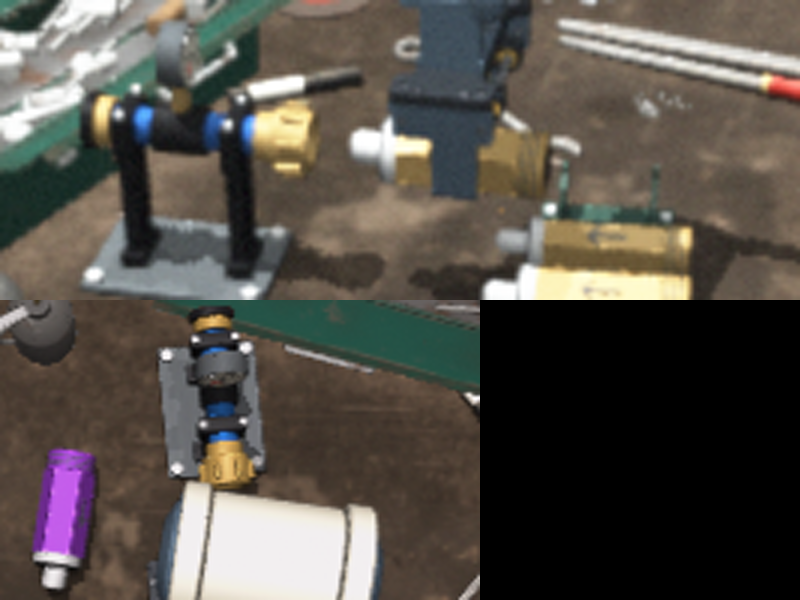

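The tail lines up with the union: extending the valve axis in the side crop passes (308,138), at the mouth centre. The tip is at (350,142) and the gap about 25–30 mm. Now I'll creep in with force feedback.

Run:
```python
from job import *
v=M-bx*.118
for k,p in(("tip",v+bx*.084),("inlet",v-bx*.068),("mouth",M),("rear",M+bx*.17)):
    u=proj("side",p);print(k,((u-[210,130])*4).round(0))
F0=np.array([arm.current_force() for _ in range(5)]).mean(0)
def f(): return np.array(arm.current_force())-F0
arm.move_l(ins(.040),RB,feed=.06)
print(f().round(1))
d=.040
while d>.020:
    d-=.002;arm.move_l(ins(d),RB,feed=.04);q=f()
    print(round(d,3),np.round([q@bx,q@by,q[2]],1),end=";")
    if abs(q@bx)>5 or np.hypot(q@by,q[2])>5:break
print(arm.current_t())
cv2.imwrite("pics/c4.png",cv2.resize(arm.snapshot("side")[130:205,250:370,::-1],None,fx=6,fy=6,interpolation=cv2.INTER_CUBIC))
```

```text
tip [354. 147.]
inlet [547. 167.]
mouth [312. 143.]
rear [105. 121.]
[-0.5  0.   0.2]
0.038 [ 0.1  0.4 -0.1];0.036 [ 0.  -0.3 -0.9];0.034 [-0.3 -0.2 -0.2];0.032 [ 0.4 -0.1 -0. ];0.03 [ 0.1 -0.5 -0.4];0.028 [ 0.  -0.7  0.1];0.026 [-0.6  0.3  0.3];0.024 [ 1.2 -0.7 -0.3];0.022 [-1.1  0.2 -0.6];0.02 [ 0.7 -1.   0. ];19.4833
```

View pics/c4.png

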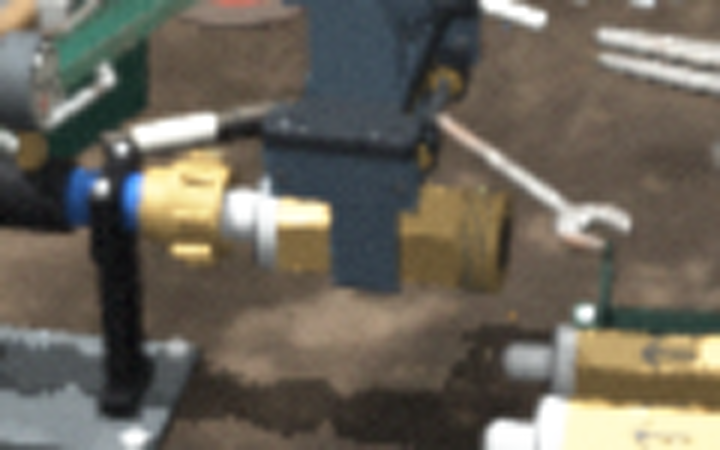

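The tail has entered the bore, centred, with no side force. Pushing on gently until the shoulder seats.

Run:
```python
from job import *
F0=np.array([arm.current_force() for _ in range(5)]).mean(0)
def f(): 
    return np.mean([np.array(arm.current_force())-F0 for _ in range(4)],0)
d=.020
while d>-.012:
    d-=.002 if d>.010 else .001;arm.move_l(ins(d),RB,feed=.03);q=f()
    print(round(d,3),np.round([q@bx,q@by,q[2]],1),end=";")
    if abs(q@bx)>8 or np.hypot(q@by,q[2])>6:break
arm.sleep(.4);q=f();print(np.round([q@bx,q@by,q[2]],1),my(),arm.current_t(),(arm.current_ee_pos()-ins(d)).round(4),arm.current_width())
cv2.imwrite("pics/c5.png",cv2.resize(arm.snapshot("side")[130:205,250:370,::-1],None,fx=6,fy=6,interpolation=cv2.INTER_CUBIC))
```

```text
0.018 [-0.6  0.2  1.1];0.016 [-1.4 -0.1  0.1];0.014 [-1.1  1.2  0.3];0.012 [-1.5  1.2  0.6];0.01 [-0.9  0.3  0. ];0.009 [-1.   1.1  0.2];0.008 [-0.5  0.7  0.6];0.007 [-1.4  1.2  0.8];0.006 [-1.4  0.7  0.3];0.005 [-1.7  1.  -0.3];0.004 [-0.7  0.7  0.5];0.003 [-1.4 -0.4 -0.1];0.002 [-1.4  0.1  0.3];0.001 [-1.4  0.3 -0. ];0.0 [-2.5  0.6  1.1];-0.001 [-10.1  -1.2   4.6];[-10.6   0.8   3.4] 1.406 24.1 [-0.0012 -0.0001 -0.0001] 0.04956240076414892
```

View pics/c5.png

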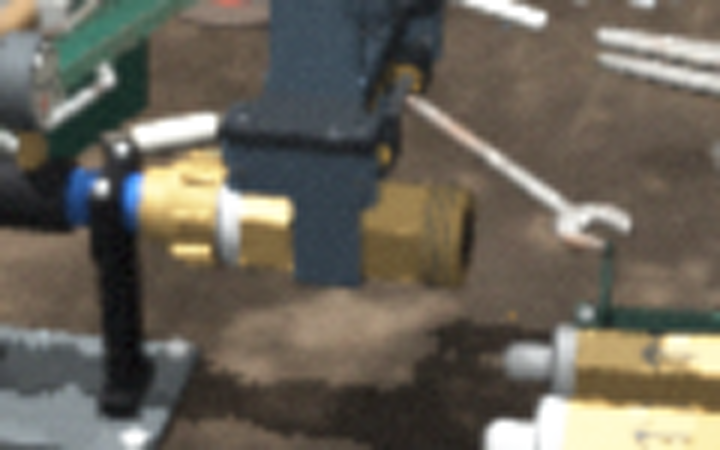

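The white collar is flush against the brass union at (228,225) and no tail shows. The push is steady at about 10 N and the valve is level, so I'm handing in.

```bash
python3 -c "
from rig import arm
print(arm.sign_off())"
```

```text
the job is handed in; nothing more can be done
None
```

The first larger valve I tested, the rightmost in the rack, rattled: its level moment shifted by about 0.12 N m after tipping each way. I pushed its tail fully home in the union with about 10 N, still held level and in line, and handed in at about 24 s without touching the other valves, the spanner or the tape.

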